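# Load a bottle and index the filling shuttle

## Robot

A 6-joint arm with a two-finger parallel gripper is mounted at the origin on the work surface. World frame = base frame: x ahead of the robot, y to its left, z up, the work surface at z = 0. Lengths are in mm, angles in rad, forces in N, time in s.
With the tool pointing down it reaches from about 350 to 775 mm from the base axis. Payload 7.3 kg.
Tool frame: the origin (TCP) lies on the centre line of the jaws, within the pads' length; the fingertips stand 22 mm ahead of it and the grasp point (between the pads) lies 3 mm ahead of it; z points along the fingers, y is the direction in which the jaws open and shut (so a half turn about z gives the same grasp; the last joint's range is limited). The gripper opens to 92 mm and grips with 3 to 60 N. Pads are 19 mm wide; open, the fingers measure 130 mm over their backs; the gripper's body (75 mm by 190 mm) begins 47 mm behind the grasp point.
Start: joints at [1.049, 0.342, 1.524, -0, 1.275, -0.146], TCP at [192.67, 488.386, 248.741] pointing down, gripper open.
Joint ranges: [-2.53, 2.53], [-0.77, 2.02], [0.04, 2.7], [-1, 4.14], [0.28, 2.66], [-3.11, 3.11]. Speed limits (rad/s): [2.57, 2.57, 3.14, 3.14, 3.14, 3.14].

## Interface

Orientations are given as [roll, pitch, yaw] about the fixed x, y, z axes, in that order (R = Rz(yaw) Ry(pitch) Rx(roll)).
In Python, from plant import bot gives the robot as it stands.
- The arm moves only by the tool play_rows, never from a script. Its argument "moves" is one flat list of numbers, 5 for each row, row after row: the closure in counts, from 0 (fully open) to 255 (shut), then the shift along the tool's x, y, z in mm, then the turn about the tool's z in degrees. A call has 1 to 8 rows; each row is the pose to reach, as a shift and turn from the pose commanded when the call began, along the tool's axes at that moment; what a row does not reach only later rows make up. A row lasts 1/12 s, in which the tool goes at most 41.7 mm and 7.16 degrees, less where a joint would pass 70% of its speed; a pose out of reach is approached as far as the arm can. A call with a gripper value outside its range is refused whole. The fingers move at their own pace and stop on an object; the grip force is fixed at half the most. Time passes only in rows, so rows that repeat a pose let the fingers close. It gives the time, the measured TCP pose, the force and the opening at its end, in the units of the state.
- bot.get_obs(): the state, without advancing time (a new reading comes with each control period).
- bot.capture(name): name is "scene" or "top"; returns a dict with "color" (420x560x3 uint8, red, green, blue), "fx", "fy", "cx", "cy" (pixels), "k1" (the pictures are not rectified: a ray, as slopes to the right and down, at radius r is drawn at 1 + k1 r^2 times it, then the intrinsics apply), "world_to_cam" (4x4, takes a point from world to camera coordinates). Camera axes: x right, y down, z forward; pixel columns grow to the right and rows downward; lengths in mm; the calibration is good to about 2 mm. A picture is of the moment at which its call begins. There is no depth.
- bot.close_job(): hands the job in, once; it reports no verdict.
The state is a dict: "time": time; "joint_positions": joint angles; "dq": joint speeds; "tau": joint torques, N m; "tool_pos": TCP position; "tcp_rot": TCP orientation; "contact_force": force on the tool from outside, world axes, zero at the start; "moment": the same for the moment, N m; "grip_width": finger opening in mm.
Only numpy, scipy, OpenCV 4.12 (cv2) and the standard library are available. Lean on these libraries where they do the work, as an engineer would, in place of code of your own. Each camera call takes 0.05 s, during which the arm holds its last target.

## Task

Stand the empty, open amber bottle upright in the holder of the bottle-filling shuttle, which is locked at its middle station. Then pull the black plunger knob up, shift the shuttle one station over to the filling nozzle (the thin steel outlet under the glass cylinder, not the thick capping head), and let the plunger snap fully home in the hole there. Never shove the shuttle hard against its locking pin, and leave the other things on the bench where they are.

Things in the scene. Friction and masses are not known exactly. Their poses are not given: they have to be found in the camera images.
- rig: Hand-operated bottle-filling rig fixed to the bench: aluminium base plate 270 x 376 x 12 mm. Origin on the bench, z up, y along the slide, x from the plunger side to the heads. In its frame the bottle holder's axis is at x = 40 mm, the plunger's at x = -60 mm; the heads' columns (16 mm thick) stand at x = 135 mm on a profile 40 mm wide, 52 mm high.
- rig_mid (a point): Middle station of the rig: on the base plate (12 mm up) below the holder's starting place. Each outer station has its index hole 87 to 105 mm from the middle one along the slide (as the fitter clamped its steel plate) and at most 9 mm along the slide from the head above it: the exact place is not given, it must be felt. Between holes the pin rides on the plates, 32 mm above the bench.
- shuttle (a joint): Position of the shuttle along the rig's y axis, m: 0 at the middle station, where it starts; positive towards the rig's +y; travel ends at +-0.120. It weighs about 0.8 kg and runs on greased rods: 2 N of friction, about 4 N with the pin dragging on a plate at low speed, more if pushed fast. A pin that is home keeps it within 1 mm of the hole's centre.
- plunger (a joint): Lift of the spring plunger, m: 0 = home in a hole, about 0.0075 = pin lying on a plate, clear of holes; 0.011 = end of travel. The spring pushes down with 6 N (home) to 12 N (full lift), knob's weight included. The pin is 8 mm thick, the holes 10 mm. Let go, it drops in only within about 2 mm of a hole's centre, else it rides on the plate and snaps in when the shuttle is pushed over a hole.
- knob (a point): Centre of the black plunger knob: round, 28 mm across, from 70 to 92 mm above the bench when home; pull it straight up. It rides on the shuttle. Below it is a thin sleeve, then the shuttle's aluminium boss, 36 mm (x) by 40 mm (y, along the slide), from 35 to 55 mm above the bench: being wider than the knob, it can be pushed by a fingertip beside it while the knob is free.
- seat (a point): Centre of the floor of the bottle holder on the shuttle, 47 mm above the bench: a white ring 14 mm high, bore 44 mm, flared to 48 mm at the rim, outside 54 to 58 mm. A bottle that is seated stands on this floor. It moves with the shuttle.
- bottle_mid (a point): Centre, half-way up, of the empty amber glass bottle: 72 mm tall, open at the top; body 40 mm across up to 50 mm above its foot, then a shoulder and a neck 34 mm across with a 28 mm mouth; about 70 g. It stands on the open bench left or right of the rig; its z axis is its own axis.
- lock_pin: Steel locking pin under the plunger knob, 8 mm thick, hidden in the shuttle's boss (its origin is not at the pin: use the knob and the joints). It must not be loaded with more than 22 N.
- nozzle_tip (a point): Lower end of the filling nozzle, a steel outlet 6 mm thick with a stopcock under an upright glass cylinder 36 mm across (196 to 305 mm up), 132 mm above the bench, over one of the rig's two outer stations (either may be it). A seated bottle passes 13 mm below it.
- chuck_tip (a point): Lower end of the capping head, a thick grey cylinder 44 mm across with a steel chuck 35 mm across, 140 mm above the bench, over the other outer station. Not to be used here.
- full_bottle: Bystander: full amber bottle of the same size as the empty one but with a black cap and a paper band; origin at the centre of its foot.
- white_jar: Bystander: white plastic jar, 68 mm across, 75 mm high; origin at its foot.
- beaker: Bystander: glass beaker, 68 mm across, 85 mm high; origin at its foot.
- spatula: Bystander: steel spatula 170 mm long lying on the bench; origin below its middle.
- cap_tray: Bystander: grey tray 100 x 140 x 22 mm with black screw caps; origin under its middle.
- label_box: Bystander: cardboard box 70 x 100 x 45 mm; origin under its middle.
- tall_bottle: Bystander: capped amber bottle, 60 mm across, 127 mm high; origin at its foot.
There are look-alikes about, which are no part of the job. What is shaped like the part that bears bottle_mid but green or purple is not meant.

How it is judged:
By the outcome, as a careful person would: the job done as asked, in the order asked, and still so for the second after the job is handed in, with the robot touching nothing.
It also fails if it takes over 72 s, if anything falls off the work surface, if the arm or the gripper's body presses on something with over 40 N, if the wrist force passes 120 N, or if a joint passes its speed limit or range.

## Working session

There is one attempt and no reset: what is moved stays moved. The work goes in short steps, Python scripts to look and compute and a tool call to move; the robot and the scene stay as the last step left them, time stands still between calls to the robot, and variables do not carry over. Pictures are saved under pics/ and viewed, and the job is handed in when it is done.

Besides the shell and the picture viewer there is one more tool, called after "Emit:" as a command line: name --argument value ..., lists and objects as JSON in quotes. play_rows: Moves the arm, as the interface text tells. Its arguments: {"type":"object","properties":{"moves":{"type":"array","items":{"type":"number"}}},"required":["moves"]}

```bash
mkdir -p pics; ls; python3 - <<'E'
from plant import bot
import cv2,numpy as np
print(bot.get_obs())
for n in("scene","top"):
    c=bot.capture(n); cv2.imwrite(f"pics/{n}0.png",c["color"][:,:,::-1])
    np.savez(f"{n}0.npz",**c)
    print({k:v for k,v in c.items() if k!="color"})
E
```

```text
pics
{'time': 0.0, 'joint_positions': array([ 1.04897475e+00,  3.42707688e-01,  1.52505873e+00,  1.08250908e-05,
        1.27540414e+00, -1.46001676e-01]), 'dq': array([-0.00141066, -0.00051887,  0.00077949, -0.00085306, -0.00191659,
        0.0011066 ]), 'tau': array([-1.78121936e-03, -4.31237698e+01, -2.44224626e+01,  7.15595065e-02,
        5.59166784e-02, -1.71222337e-04]), 'tool_pos': array([192.47222488, 488.02233692, 248.03819002]), 'tcp_rot': array([-3.14003304e+00, -2.39801028e-04,  2.76576940e+00]), 'contact_force': array([ 0.33615471,  0.56419557, -0.00365637]), 'moment': array([0.01238372, 0.01368   , 0.00837235]), 'grip_width': 92.13168004476455}
{'fx': 393.80233688693477, 'fy': 393.80233688693477, 'cx': 274.56323253534237, 'cy': 210.48814090456352, 'k1': 0.032720636594338645, 'world_to_cam': array([[-3.77823844e-01,  9.25797456e-01, -1.21743142e-02,
         2.15377176e+02],
       [ 7.03907084e-01,  2.78677488e-01, -6.53340397e-01,
        -2.80911938e+02],
       [-6.01468170e-01, -2.55417166e-01, -7.56966387e-01,
         1.38284290e+03],
       [ 0.00000000e+00,  0.00000000e+00,  0.00000000e+00,
         1.00000000e+00]])}
{'fx': 432.01310236429356, 'fy': 432.01310236429356, 'cx': 269.6713362565362, 'cy': 214.0129722648627, 'k1': -0.023364674405502432, 'world_to_cam': array([[ 5.65094792e-03, -9.99964765e-01, -6.20767264e-03,
        -1.20322067e+01],
       [-9.80982623e-01, -4.33905391e-03, -1.94047071e-01,
         5.50280816e+02],
       [ 1.94013299e-01,  7.18616888e-03, -9.80972578e-01,
         1.27862537e+03],
       [ 0.00000000e+00,  0.00000000e+00,  0.00000000e+00,
         1.00000000e+00]])}
```

View pics/scene0.png

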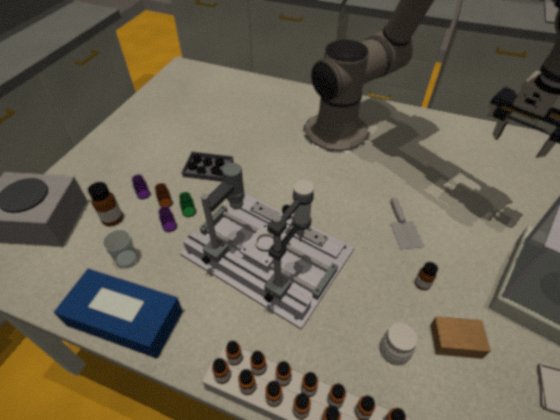

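View pics/top0.png

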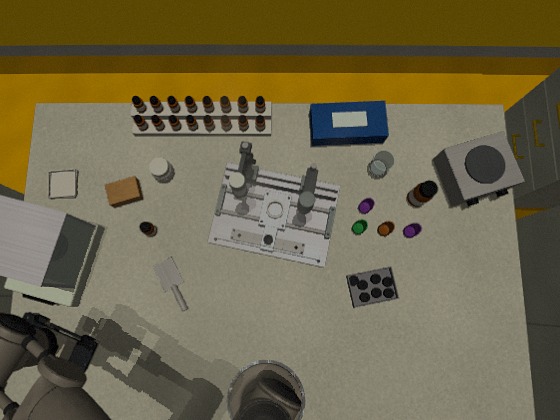

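The picture shows the rig in the middle. In the top view the knob is near (268,240), the holder near (275,211), and the empty amber bottle near (386,229), between the green and purple look-alikes. I'll zoom in next.

```bash
python3 - <<'E'
import cv2
a=cv2.imread("pics/top0.png")[140:280,200:430]; cv2.imwrite("pics/topz.png",cv2.resize(a,None,fx=3.4,fy=3.4,interpolation=cv2.INTER_CUBIC))
a=cv2.imread("pics/scene0.png")[145:325,125:365]; cv2.imwrite("pics/scz.png",cv2.resize(a,None,fx=3.3,fy=3.3,interpolation=cv2.INTER_CUBIC))
E
```

```text
(no output)
```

View pics/topz.png

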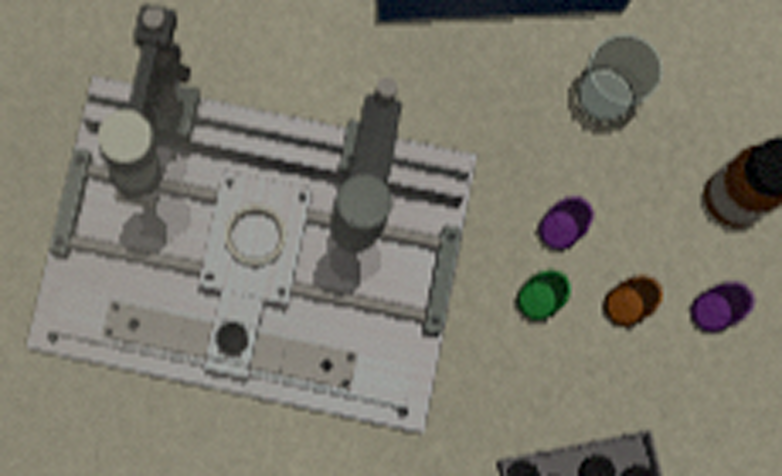

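View pics/scz.png

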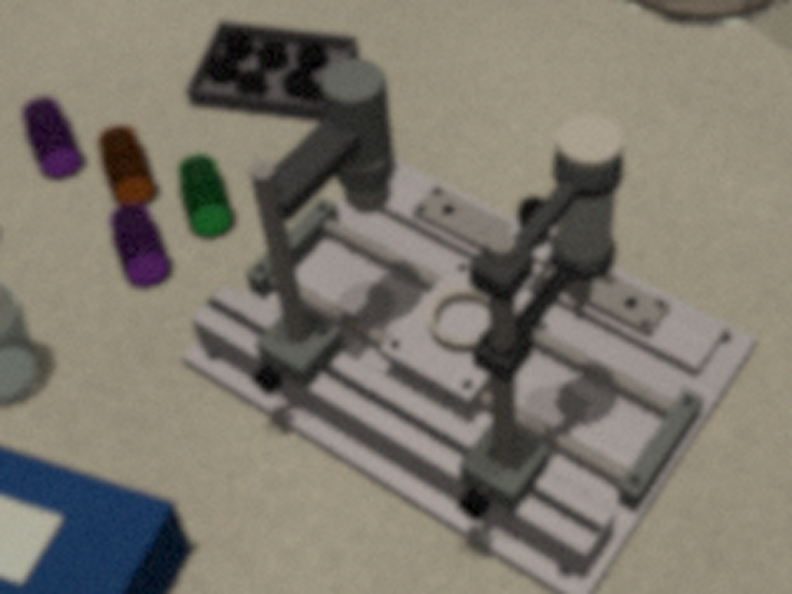

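```bash
python3 - <<'E'
import cv2,numpy as np
s=cv2.imread("pics/scene0.png")[165:235,125:205]; t=cv2.imread("pics/top0.png")[190:245,345:425]
s=cv2.resize(s,(480,420),interpolation=cv2.INTER_CUBIC);t=cv2.resize(t,(320*8//8,220),interpolation=cv2.INTER_CUBIC)
o=np.zeros((420,800,3),np.uint8);o[:,:480]=s;o[:220,480:]=t
cv2.imwrite("pics/bz.png",np.clip(o.astype(float)*1.6,0,255).astype(np.uint8))
E
```

```text
(no output)
```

View pics/bz.png

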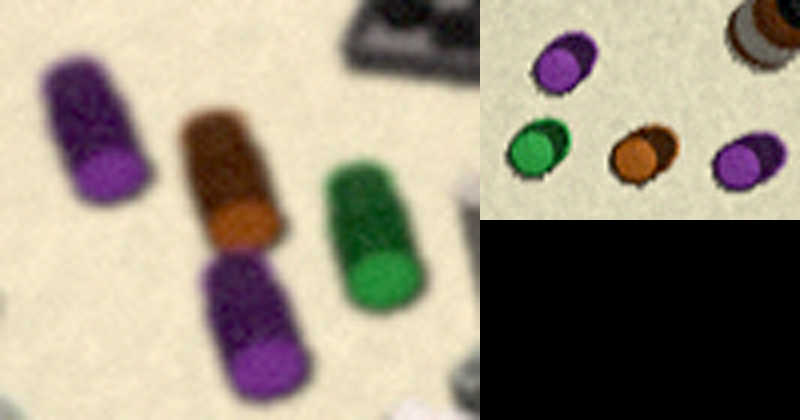

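The picture confirms that the amber bottle stands upright: the neck is the narrow upper end, and its floor is the bright disc. The glass cylinder and nozzle are on the world +y side of the rig. Next I'll measure.

```bash
cat > h.py <<'E'
import numpy as np,cv2
def cam(n): return dict(np.load(n+".npz"))
def rays(c,uv):
    K=np.array([[c["fx"],0,c["cx"]],[0,c["fy"],c["cy"]],[0,0,1]],float)
    p=cv2.undistortPoints(np.array(uv,float).reshape(-1,1,2),K,np.array([float(c["k1"]),0,0,0])).reshape(-1,2)
    R=c["world_to_cam"][:3,:3];t=c["world_to_cam"][:3,3]
    d=np.c_[p,np.ones(len(p))]@R
    return -R.T@t, d/np.linalg.norm(d,axis=1)[:,None]
def onz(c,uv,z):
    o,d=rays(c,uv); return o+d*((z-o[2])/d[:,2])[:,None]
def tri(c1,u1,c2,u2):
    o1,d1=rays(c1,u1);o2,d2=rays(c2,u2);d1,d2=d1[0],d2[0]
    A=np.c_[d1,-d2];s=np.linalg.lstsq(A,o2-o1,rcond=None)[0]
    a,b=o1+s[0]*d1,o2+s[1]*d2
    return (a+b)/2,np.linalg.norm(a-b)
def proj(c,P):
    R=c["world_to_cam"][:3,:3];t=c["world_to_cam"][:3,3]
    K=np.array([[c["fx"],0,c["cx"]],[0,c["fy"],c["cy"]],[0,0,1]],float)
    return cv2.projectPoints(np.array(P,float).reshape(-1,3),cv2.Rodrigues(R)[0],t.reshape(3,1),K,np.array([float(c["k1"]),0,0,0]))[0].reshape(-1,2)
def blobs(m,roi,mn=20):
    x0,y0,x1,y1=roi; z=np.zeros_like(m);z[y0:y1,x0:x1]=m[y0:y1,x0:x1]
    n,l,s,c=cv2.connectedComponentsWithStats(z.astype(np.uint8))
    return [(s[i].tolist(),c[i].round(2).tolist()) for i in range(1,n) if s[i,4]>=mn]
E
python3 - <<'E'
from h import *
t=cam("top0");s=cam("scene0")
ht=cv2.cvtColor(t["color"],cv2.COLOR_RGB2HSV);hs=cv2.cvtColor(s["color"],cv2.COLOR_RGB2HSV)
# amber
for n,h,roi in(("top",ht,(372,215,402,245)),("scene",hs,(150,175,180,212))):
    m=((h[...,0]<18)&(h[...,1]>130)&(h[...,2]>15))
    print(n,"amber all",blobs(m,roi))
    print(n,"amber bright",blobs(m&(h[...,2]>100),roi)); 
    x0,y0,x1,y1=roi; print(h[(y0+y1)//2,x0:x1:2].tolist())
# knob
gt=t["color"].max(2)
print("knob",blobs(gt<75,(258,228,282,254)))
# top floor discs; base lines
print(gt[232:250,256:282].tolist())
E
```

```text
top amber all [([378, 221, 17, 15, 173], [385.86, 228.01])]
top amber bright [([384, 225, 5, 8, 22], [386.18, 228.32])]
[[23, 42, 139], [26, 41, 138], [27, 38, 147], [18, 246, 29], [14, 221, 91], [13, 210, 96], [14, 217, 93], [13, 200, 102], [14, 209, 111], [12, 191, 36], [13, 208, 65], [27, 33, 139], [25, 42, 139], [26, 41, 142], [26, 47, 136]]
scene amber all [([156, 184, 16, 22, 232], [162.92, 195.17])]
scene amber bright []
[[8, 35, 87], [24, 45, 142], [19, 56, 137], [13, 103, 74], [12, 204, 45], [11, 236, 40], [15, 198, 45], [11, 249, 41], [14, 249, 45], [11, 127, 62], [20, 54, 118], [21, 46, 151], [22, 46, 151], [23, 48, 150], [25, 43, 142]]
knob [([264, 235, 9, 10, 67], [267.85, 239.18])]
[[155, 155, 152, 151, 151, 156, 158, 140, 155, 160, 156, 157, 156, 156, 157, 156, 157, 156, 155, 157, 126, 134, 155, 156, 155, 157], [145, 148, 144, 153, 154, 154, 153, 152, 153, 149, 145, 156, 157, 162, 159, 159, 160, 154, 159, 157, 103, 140, 153, 154, 155, 154], [132, 136, 133, 140, 141, 146, 136, 158, 156, 128, 114, 117, 118, 121, 142, 148, 158, 155, 160, 158, 84, 145, 155, 153, 153, 154],
[... 1198 characters left out ...]
165, 117, 131, 135, 136, 136, 134, 133, 134], [150, 133, 138, 138, 111, 134, 136, 122, 121, 130, 116, 133, 128, 136, 134, 160, 164, 147, 131, 135, 136, 139, 136, 136, 135, 134], [121, 126, 135, 143, 132, 158, 146, 124, 117, 127, 139, 147, 145, 129, 137, 143, 159, 121, 133, 136, 139, 137, 137, 137, 136, 138], [119, 120, 133, 109, 145, 163, 165, 161, 160, 160, 162, 149, 142, 129, 133, 146, 132, 95, 131, 135, 134, 138, 137, 138, 138, 138], [156, 158, 157, 129, 127, 125, 128, 143, 159, 164, 163, 159, 159, 160, 158, 157, 132, 97, 127, 120, 112, 125, 125, 136, 137, 138], [153, 156, 159, 158, 100, 79, 87, 96, 121, 125, 123, 137, 146, 160, 161, 158, 162, 126, 145, 136, 127, 136, 125, 131, 117, 118]]
```

```bash
python3 - <<'E'
from h import *
np.set_printoptions(precision=1,suppress=True)
t=cam("top0");s=cam("scene0")
ht=cv2.cvtColor(t["color"],cv2.COLOR_RGB2HSV)
print("bottle tri",tri(t,[[385.9,228.0]],s,[[162.9,195.2]]), "top@34",onz(t,[[385.9,228.0]],34),"sc@34",onz(s,[[162.9,195.2]],34))
# knob weighted centroid
g=t["color"].max(2).astype(float)[230:252,258:280]; w=np.clip((120-g)/75,0,1); 
yy,xx=np.mgrid[230:252,258:280]; m=(np.hypot(xx-267.9,yy-239.5)<7.0);w=w*m
ck=[(xx*w).sum()/w.sum(),(yy*w).sum()/w.sum()];print("knob px",ck,onz(t,[ck],88))
gs=s["color"].max(2)
print("scene knob",blobs(gs<45,(278,200,300,220),8))
# corners
C=np.array([[227.1,162.4],[340,185.6],[325,266.5],[208.2,242.9]])
P=onz(t,C,12);print(P)
for i in range(4):
    d=P[(i+1)%4]-P[i];print(np.linalg.norm(d),np.degrees(np.arctan2(d[1],d[0])))
print("base centre",P.mean(0))
# ring
a=t["color"][190:232,255:297];cv2.imwrite("pics/ring.png",cv2.resize(a[:,:,::-1],None,fx=14,fy=14,interpolation=cv2.INTER_NEAREST))
a=s["color"][195:285,230:330];cv2.imwrite("pics/scr.png",cv2.resize(a[:,:,::-1],None,fx=6.6,fy=6.6,interpolation=cv2.INTER_CUBIC))
E
```

```text
bottle tri (array([ 512.4, -372.5,   31. ]), np.float64(1.4750367175229102)) top@34 [[ 511.5 -371.    34. ]] sc@34 [[ 514.7 -371.1   34. ]]
knob px [np.float64(267.77532192965595), np.float64(239.2560061502979)] [[467.1  -4.3  88. ]]
scene knob [([291, 203, 9, 10, 20], [295.65, 207.25]), ([283, 206, 6, 7, 24], [285.08, 208.29]), ([286, 214, 5, 5, 9], [288.11, 216.44])]
[[ 729.7  131.    12. ]
 [ 653.  -235.2   12. ]
 [ 393.1 -181.9   12. ]
 [ 465.1  183.9   12. ]]
374.1089239026855 -101.83656982695845
265.3318014567984 168.40991286923165
372.8204694035906 78.85880175587948
269.86516796102035 -11.31483663009398
base centre [560.2 -25.5  12. ]
```

View pics/ring.png

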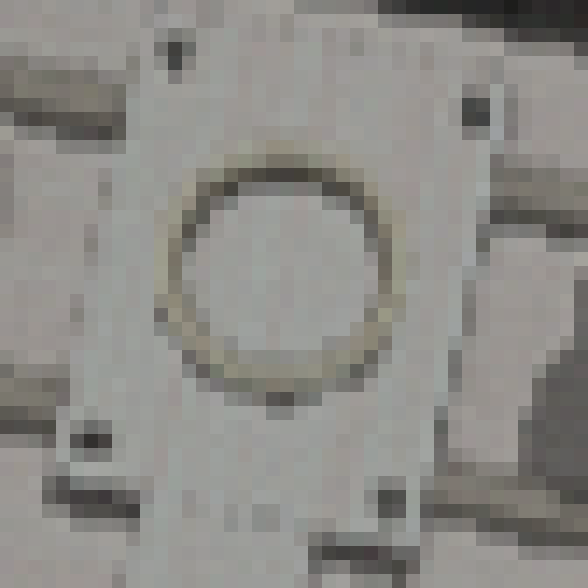

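View pics/scr.png

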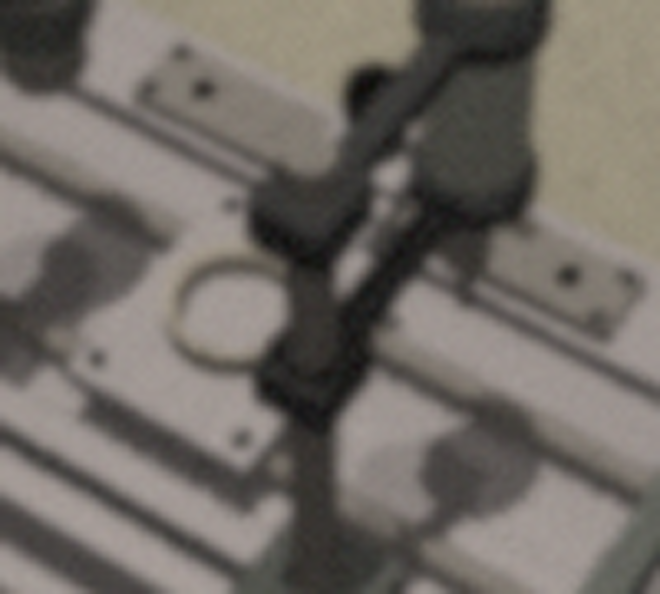

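```bash
python3 - <<'E'
from h import *
np.set_printoptions(precision=1,suppress=True)
t=cam("top0");s=cam("scene0")
h=cv2.cvtColor(t["color"],cv2.COLOR_RGB2HSV).astype(int)
c=t["color"].astype(int)
yel=(c[...,0]+c[...,1])/2-c[...,2]
yy,xx=np.mgrid[0:420,0:560]; m=(np.hypot(xx-274.7,yy-208.5)<11)&(yel>10)
# midpoint by circle fit (outer)
e=cv2.fitEllipse(np.c_[xx[m],yy[m]].astype(np.float32));print("ring",e,m.sum())
R=onz(t,[e[0]],61)[0];K=onz(t,[[267.78,239.26]],88)[0];print(R,K,R-K,np.degrees(np.arctan2(*(R-K)[1::-1])),np.linalg.norm((R-K)[:2]))
a=t["color"][222:256,222:312];cv2.imwrite("pics/pl.png",cv2.resize(a[:,:,::-1],None,fx=8.8,fy=8.8,interpolation=cv2.INTER_NEAREST))
a=s["color"][200:260,250:335];cv2.imwrite("pics/pls.png",cv2.resize(a[:,:,::-1],None,fx=9,fy=9,interpolation=cv2.INTER_NEAREST))
E
```

```text
ring ((274.56298828125, 208.45504760742188), (16.222341537475586, 16.680585861206055), 82.0657730102539) 94
[566.4 -24.3  61. ] [467.1  -4.3  88. ] [ 99.3 -19.9 -27. ] -11.351381959885176 101.2654349275778
```

View pics/pl.png

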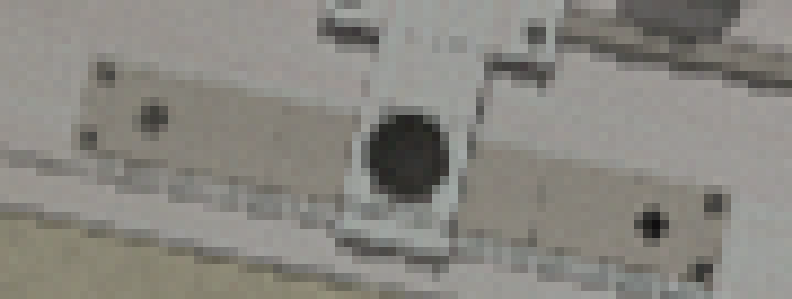

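View pics/pls.png

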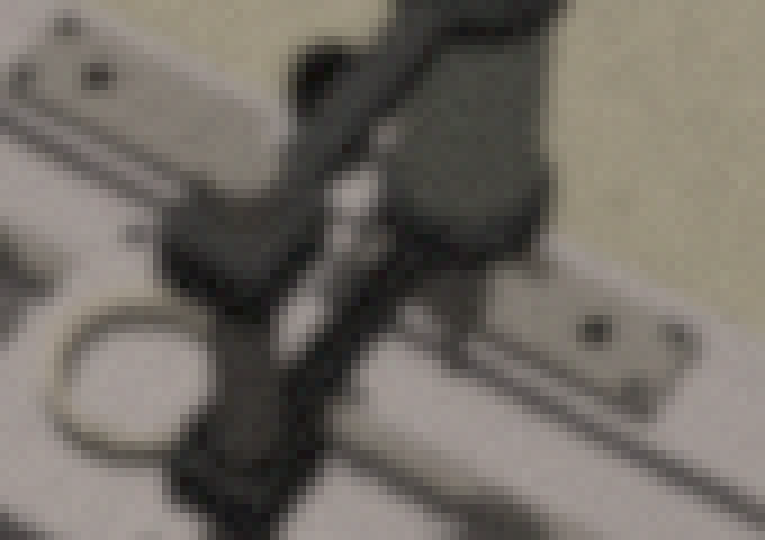

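```bash
python3 - <<'E'
from h import *
np.set_printoptions(precision=1,suppress=True)
t=cam("top0");s=cam("scene0")
L=onz(t,[[238.8,234.9]],32)[0];Rr=onz(t,[[295.5,247.0]],32)[0]
print(L,onz(s,[[315.8,236.2]],32),tri(t,[[238.8,234.9]],s,[[315.8,236.2]]))
print(Rr,onz(s,[[260.3,207.8]],32),tri(t,[[295.5,247.0]],s,[[260.3,207.8]]))
d=L-Rr;print(np.linalg.norm(d),np.degrees(np.arctan2(d[1],d[0]))-90)
K=np.array([467.1,-4.3])
for yaw in(-11.4,):
  a=np.radians(yaw);X=np.array([np.cos(a),np.sin(a)]);Y=np.array([-X[1],X[0]])
  for P in(L,Rr): print((P[:2]-K)@X,(P[:2]-K)@Y)
# knob in scene
print(proj(s,[[467.1,-4.3,92],[467.1,-4.3,81],[467.1,-4.3,70]]))
# ring in scene (visible left part) prediction
print(proj(s,[[566.4,-24.3,61]]), proj(s,[[512.4,-371,0],[512.4,-371,72]]))
# nozzle glass cylinder top
print(onz(t,[[237.4,180.3]],305))
E
```

```text
[488.1  86.5  32. ] [[491.3  86.   32. ]] (array([488.7,  86.1,  28.8]), np.float64(1.3691080872836516))
[451.1 -89.5  32. ] [[453.8 -90.4  32. ]] (array([451.7, -90.4,  29.7]), np.float64(1.7801549626876745))
179.77850861610904 -11.84714952697064
2.599147264874139 93.13535304194436
1.1961284080733934 -86.63768080440273
[[287.4 205.4]
 [287.4 208.1]
 [287.3 210.8]]
[[266.  238.5]] [[166.  202.5]
 [160.3 185.5]]
[[587.3  71.1 305. ]]
```

```bash
python3 - <<'E'
from h import *
np.set_printoptions(precision=1,suppress=True)
t=cam("top0");s=cam("scene0")
for z in (47,54,61): print(z,onz(t,[[274.56,208.45]],z),onz(s,[[265,241.7]],z))
a=s["color"][222:264,242:290];cv2.imwrite("pics/rs.png",cv2.resize(a[:,:,::-1],None,fx=14,fy=14,interpolation=cv2.INTER_NEAREST))
a=t["color"][160:180,0:1]
E
```

```text
47 [[569.4 -24.3  47. ]] [[567.4 -27.   47. ]]
54 [[567.9 -24.3  54. ]] [[572.1 -24.8  54. ]]
61 [[566.4 -24.2  61. ]] [[576.7 -22.6  61. ]]
```

View pics/rs.png

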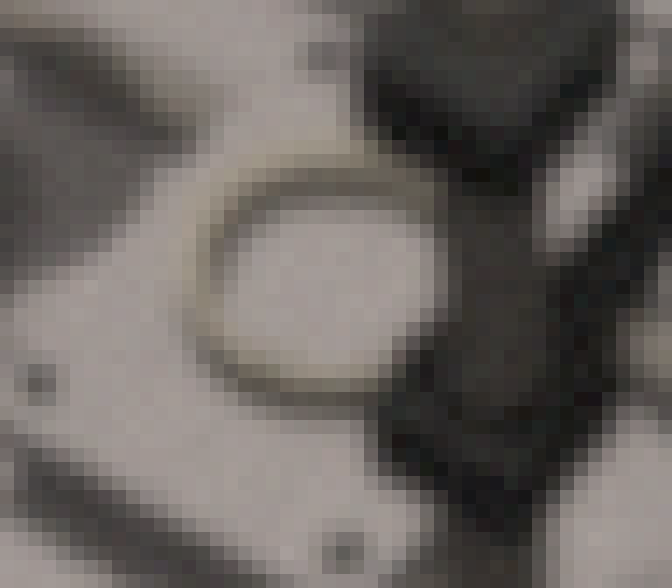

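The index hole on the nozzle plate shows in both views, about 93 mm along +y from the knob. I'll write a helper that turns world targets into tool-axis shifts.

```bash
cat > mv.py <<'E'
import json,sys,numpy as np
# commanded pose log; usage: mv.py x y z yaw -> prints shift; mv.py set dx dy dz turn -> commits
F="cmd.json"
try: c=json.load(open(F))
except: c=[192.67,488.386,248.741,158.467]
def ax(c):
    a=np.radians(c[3]); return np.array([np.cos(a),np.sin(a)]),np.array([np.sin(a),-np.cos(a)])
def wrap(a): return (a+180)%360-180
if sys.argv[1]=="set":
    dx,dy,dz,t=map(float,sys.argv[2:6]);X,Y=ax(c);p=np.array(c[:2])+X*dx+Y*dy
    c=[*p,c[2]-dz,wrap(c[3]-t)];json.dump(c,open(F,"w"));print("cmd",np.round(c,2))
else:
  while len(sys.argv)>=5:
    x,y,z,w=map(float,sys.argv[1:5]);X,Y=ax(c);d=np.array([x,y])-c[:2]
    print("shift",np.round([d@X,d@Y,c[2]-z,wrap(c[3]-w)],1)); sys.argv=sys.argv[:1]+sys.argv[5:]
E
python3 mv.py 400 200 300 158.5 390 60 300 110 440 -200 300 78.6 512.6 -371 150 78.6
```

```text
shift [-298.7 -192.2  -51.3   -0. ]
shift [-340.8 -326.1  -51.3   48.5]
shift [-482.7 -549.6  -51.3   79.9]
shift [-613.  -682.    98.7   79.9]
```

Emit:
play_rows --moves '[0,-299,-192,-51,0,0,-299,-192,-51,0,0,-299,-192,-51,0,0,-299,-192,-51,0,0,-299,-192,-51,0,0,-299,-192,-51,0,0,-299,-192,-51,0,0,-299,-192,-51,0]'

```text
time: 0.77
tool_pos: [386.0, 218.8, 296.3]
tcp_rot: [-3.142, -0.0, 2.766]
contact_force: [1.7, 0.6, -0.2]
grip_width: 91.4
```

```bash
python3 mv.py set -277.8 -178.4 -47.4 0; python3 mv.py 390 60 300 110 440 -200 300 78.6 512.6 -371 150 78.6; python3 -c "
from plant import bot;o=bot.get_obs();print(o['tool_pos'],o['tcp_rot'],o['time'])"
```

```text
cmd [385.6  220.47 296.14 158.47]
shift [ -63.  -147.7   -3.9   48.5]
shift [-204.9 -371.2   -3.9   79.9]
shift [-335.2 -503.6  146.1   79.9]
[386.03752089 218.77162488 296.25636482] [-3.14155099e+00 -2.15662871e-04  2.76595760e+00] 0.7667
```

Emit:
play_rows --moves '[0,-16,-37,-1,7,0,-32,-74,-2,14,0,-48,-111,-3,21,0,-63,-147,-4,28,0,-85,-182,-4,35,0,-107,-217,-4,42,0,-129,-252,-4,49,0,-151,-287,-4,56]'

```text
time: 1.43
tool_pos: [420.3, -103.8, 300.0]
tcp_rot: [3.142, -0.0, 1.782]
contact_force: [0.7, 0.5, -0.0]
grip_width: 92.1
```

```bash
python3 mv.py set -151 -287 -4 56; python3 mv.py 440 -200 300 78.6 512.6 -371 150 78.6
```

```text
cmd [ 420.72 -101.92  300.14  102.47]
shift [-99.9  -2.4   0.1  23.9]
shift [-282.6   31.6  150.1   23.9]
```

Emit:
play_rows --moves '[0,-40,0,0,5,0,-80,0,0,10,0,-118,4,10,16,0,-153,11,30,22,0,-188,18,50,24,0,-222,24,70,24,0,-254,29,92,24,0,-282.5,31.5,115,24]'

```text
time: 2.1
tool_pos: [512.9, -372.7, 183.4]
tcp_rot: [3.142, -0.0, 1.369]
contact_force: [0.7, -0.2, -0.3]
grip_width: 92.0
```

```bash
python3 mv.py set -282.5 31.5 115 24; python3 mv.py 512.6 -371 42 78.6;
```

```text
cmd [ 512.47 -370.96  185.14   78.47]
shift [-0.000e+00  1.000e-01  1.431e+02 -1.000e-01]
```

Emit:
play_rows --moves '[0,0,0,35,0,0,0,0,65,0,0,0,0,65,0,0,0,0,65,0]'

```text
time: 2.43
tool_pos: [511.6, -370.1, 118.6]
tcp_rot: [-3.138, -0.002, 1.369]
contact_force: [0.0, -0.5, 1.4]
grip_width: 91.8
```

```bash
python3 mv.py set 0 0 65 0; python3 - <<'E'
from plant import bot
import cv2,numpy as np
print(bot.get_obs()['tool_pos'])
for n in("scene","top"):
    c=bot.capture(n); np.savez(f"{n}1.npz",**c)
    a=c["color"][150:230,120:230] if n=="scene" else c["color"][180:270,330:440]
    cv2.imwrite(f"pics/{n}1.png",cv2.resize(a[:,:,::-1],None,fx=6,fy=6,interpolation=cv2.INTER_CUBIC))
E
```

```text
cmd [ 512.47 -370.96  120.14   78.47]
[ 511.59146218 -370.05806384  118.56414625]
```

View pics/scene1.png

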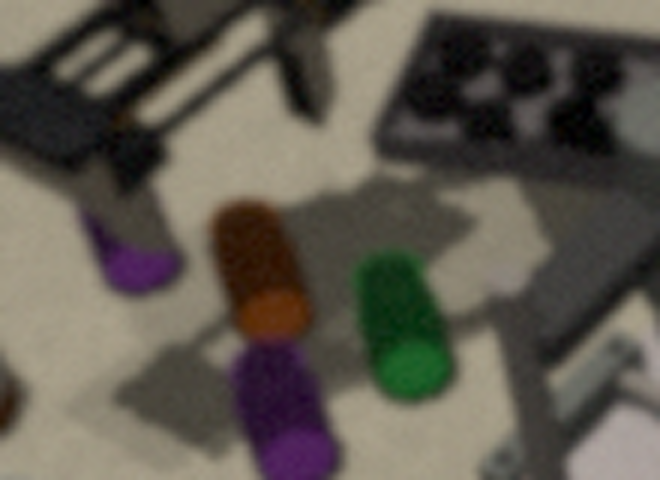

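View pics/top1.png

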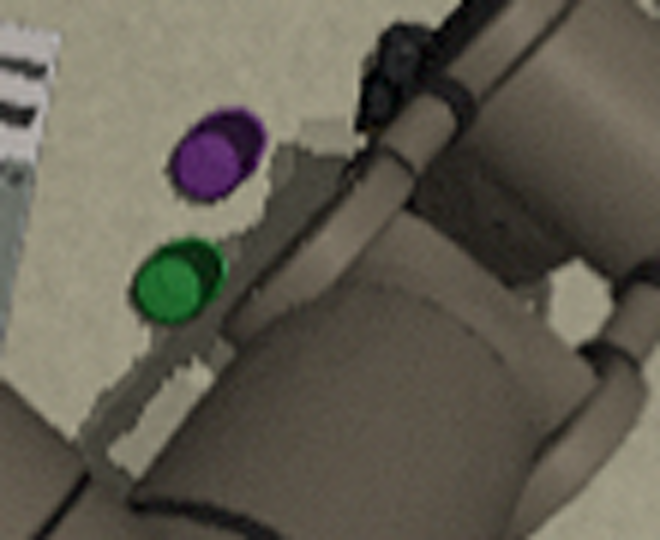

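```bash
python3 - <<'E'
from h import *
s=cam("scene1")
p=np.array([511.6,-370.1]);Y=np.array([np.sin(1.369),-np.cos(1.369)])
for k in(-46,46): 
    q=proj(s,[[*(p+k*Y),97]])[0];print(k,q,(q-[120,150]+.5)*6)
print((proj(s,[[*p,36],[*p,0],[*p,72]])-[120,150]+.5)*6)
E
```

```text
-46 [170.24331627 169.46825651] [304.45989761 119.80953905]
46 [146.46952124 189.03992303] [161.81712743 237.2395382 ]
[[264.72587103 267.52650893]
 [281.23104131 317.46552445]
 [247.38455158 215.12357704]]
```

Emit:
play_rows --moves '[0,0,0,25,0,0,0,0,50,0,0,0,0,70,0,0,0,0,77.5,0,0,0,0,77.5,0,80,0,0,77.5,0,110,0,0,77.5,0,130,0,0,77.5,0]'

```text
time: 3.2
tool_pos: [513.3, -371.5, 44.6]
tcp_rot: [3.139, 0.002, 1.37]
contact_force: [0.7, -0.4, 0.9]
grip_width: 76.3
```

```bash
python3 mv.py set 0 0 77.5 0
```

```text
cmd [ 512.47 -370.96   42.64   78.47]
```

Emit:
play_rows --moves '[140,0,0,0,0,150,0,0,0,0,160,0,0,0,0,170,0,0,0,0,170,0,0,0,0]'

```text
time: 3.62
tool_pos: [512.4, -370.8, 42.6]
tcp_rot: [3.142, -0.0, 1.37]
contact_force: [0.2, -0.1, -0.0]
grip_width: 42.9
```

Emit:
play_rows --moves '[200,0,0,0,0,200,0,0,0,0,200,0,0,0,0,200,0,0,0,0]'

```text
time: 3.95
tool_pos: [512.4, -370.8, 42.5]
tcp_rot: [3.141, -0.0, 1.37]
contact_force: [-0.4, -0.7, -0.1]
grip_width: 37.3
```

Emit:
play_rows --moves '[230,0,0,0,0,230,0,0,0,0,230,0,0,0,0]'

```text
time: 4.2
tool_pos: [512.4, -370.8, 42.5]
tcp_rot: [3.142, -0.0, 1.37]
contact_force: [0.2, -0.0, 0.2]
grip_width: 37.1
```

```bash
python3 - <<'E'
from plant import bot
import cv2,numpy as np
c=bot.capture("scene"); np.savez("scene2.npz",**c)
a=c["color"][150:230,120:230]
cv2.imwrite("pics/scene2.png",cv2.resize(a[:,:,::-1],None,fx=6,fy=6,interpolation=cv2.INTER_CUBIC))
E
```

```text
(no output)
```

View pics/scene2.png

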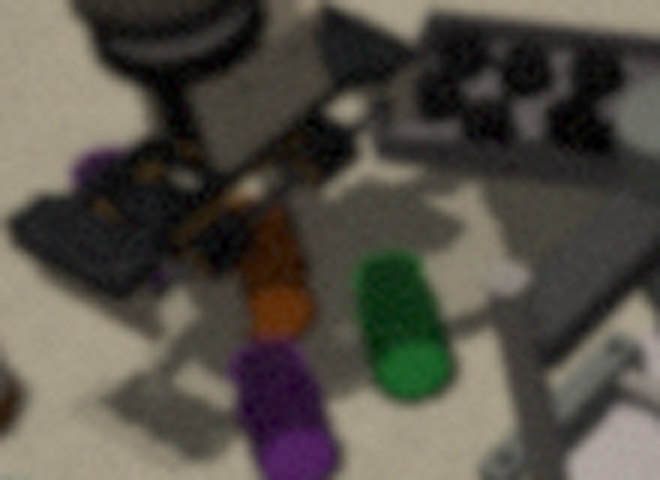

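```bash
python3 - <<'E'
from h import *
np.set_printoptions(precision=1,suppress=True)
s=cam("scene2");s0=cam("scene0")
for s in(s0,s):
    c=s["color"].astype(int);yy,xx=np.mgrid[0:420,0:560]
    w=np.clip(c[...,0]-c[...,2]-38,0,40)*((abs(xx-166)<9)&(yy>193)&(yy<212))*(c[...,0]>1.6*c[...,1])
    print([(xx*w).sum()/w.sum(),(yy*w).sum()/w.sum()], onz(s,[[(xx*w).sum()/w.sum(),(yy*w).sum()/w.sum()]],2))
E
python3 mv.py 512.5 -371 230 78.5 ; python3 mv.py 440 -200 230 78.5 567.8 -24.4 150 78.6
```

```text
[np.float64(165.0366707869798), np.float64(201.43098475484138)] [[ 511.1 -374.5    2. ]]
[np.float64(166.12704450361355), np.float64(200.80524914416128)] [[ 507.7 -372.9    2. ]]
shift [  -0.     0.  -187.4   -0. ]
shift [ 153.  -105.2 -187.4   -0. ]
shift [ 3.506e+02 -1.510e+01 -1.074e+02 -1.000e-01]
```

```bash
python3 mv.py 512.5 -371 200 78.5 400 -200 200 78.5 400 10 200 78.5 450 0 200 78.5 569 -24.4 200 78.5
```

```text
shift [  -0.     0.  -157.4   -0. ]
shift [ 145.  -144.4 -157.4   -0. ]
shift [ 350.8 -186.4 -157.4   -0. ]
shift [ 351.  -135.4 -157.4   -0. ]
shift [ 350.9  -13.9 -157.4   -0. ]
```

Emit:
play_rows --moves '[230,0,0,-20,0,230,0,0,-50,0,230,0,0,-85,0,230,0,0,-120,0,230,10,-10,-150,0,230,35,-35,-157,0,230,63,-63,-157,0,230,90,-90,-157,0]'

```text
time: 4.92
tool_pos: [441.2, -263.5, 200.1]
tcp_rot: [3.141, 0.0, 1.369]
contact_force: [1.3, 0.9, -0.2]
grip_width: 37.3
```

```bash
python3 mv.py set 90 -90 -157 0;python3 mv.py 400 -200 200 78.5 400 10 200 78.5
```

```text
cmd [ 442.28 -264.78  199.64   78.47]
shift [ 55.  -54.4  -0.4  -0. ]
shift [260.8 -96.4  -0.4  -0. ]
```

Emit:
play_rows --moves '[230,28,-28,0,0,230,56,-52,0,0,230,92,-62,0,0,230,128,-70,0,0,230,164,-77,0,0,230,200,-84,0,0,230,232,-91,0,0,230,261,-96,0,0]'

```text
time: 5.58
tool_pos: [399.5, 12.3, 199.7]
tcp_rot: [-3.142, -0.0, 1.37]
contact_force: [0.7, 0.4, 0.7]
grip_width: 37.1
```

```bash
python3 mv.py set 261 -96 0 0;python3 mv.py 450 0 200 78.5 569 -24.4 200 78.5
```

```text
cmd [400.4   10.14 199.64  78.47]
shift [-0.  50.6 -0.4 -0. ]
shift [-1.000e-01  1.721e+02 -4.000e-01 -0.000e+00]
```

Emit:
play_rows --moves '[230,0,25,0,0,230,0,55,0,0,230,0,85,0,0,230,0,115,0,0,230,0,140,20,0,230,0,160,45,0,230,0,172,70,0,230,0,172,85,0]'

```text
time: 6.25
tool_pos: [569.8, -24.6, 111.7]
tcp_rot: [-3.14, 0.0, 1.369]
contact_force: [-1.4, 0.4, -1.8]
grip_width: 37.3
```

Emit:
play_rows --moves '[230,0,0,3,0,230,0,0,3,0,230,0,0,3,0]'

```text
time: 6.5
tool_pos: [568.9, -24.0, 112.4]
tcp_rot: [3.141, -0.0, 1.37]
contact_force: [0.2, -0.2, -0.5]
grip_width: 37.4
```

```bash
python3 mv.py set 0 172 85 0;python3 mv.py set 0 0 3 0; python3 - <<'E'
from plant import bot
import cv2,numpy as np
c=bot.capture("scene"); np.savez("scene3.npz",**c)
a=c["color"][195:275,220:330]
cv2.imwrite("pics/scene3.png",cv2.resize(a[:,:,::-1],None,fx=7,fy=7,interpolation=cv2.INTER_CUBIC))
E
```

```text
cmd [568.92 -24.24 114.64  78.47]
cmd [568.92 -24.24 111.64  78.47]
```

View pics/scene3.png

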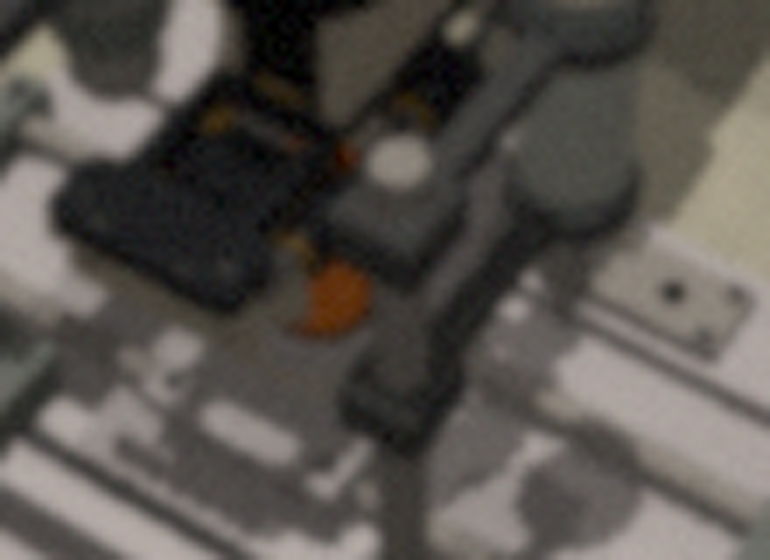

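```bash
python3 - <<'E'
from h import *
np.set_printoptions(precision=2,suppress=True)
s=cam("scene3");c=s["color"].astype(int)
q=proj(s,[[568.9,-24.2,71.5],[568.9,-24.2,61]]);print(q,(q-[220,195]+.5)*7)
s2=cam("scene2");print(proj(s2,[[512.4,-370.8,2.5]]),"obs 166.1 200.8")
# fit disc edges: orange mask
for S,roi in((s,(255,230,276,246)),(s2,(158,192,176,210)),(cam("scene0"),(156,192,176,210))):
    c=S["color"].astype(int);m=(c[...,0]-c[...,2]>45)&(c[...,0]>85)
    x0,y0,x1,y1=roi
    print(blobs(m,roi,10)); 
E
```

```text
[[265.5  236.71]
 [265.62 239.2 ]] [[322.01 295.45]
 [322.86 312.9 ]]
[[165.83 201.97]] obs 166.1 200.8
[([264, 234, 8, 8, 48], [267.4, 237.33])]
[([163, 198, 8, 8, 48], [166.1, 201.81])]
[([161, 200, 9, 6, 30], [164.93, 202.3])]
```

Emit:
play_rows --moves '[230,0,0,3,0,230,0,0,6,0,230,0,0,8,0,230,0,0,10,0,230,0,0,11,0,230,0,0,12,0,230,0,0,12,0]'

```text
time: 7.13
tool_pos: [568.7, -24.0, 99.4]
tcp_rot: [-3.141, -0.0, 1.37]
contact_force: [-0.1, 0.1, -0.6]
grip_width: 37.3
```

Emit:
play_rows --moves '[230,0,0,1,0,230,0,0,2,0,230,0,0,3,0,230,0,0,4,0,230,0,0,4,0]'

```text
time: 7.55
tool_pos: [568.7, -24.0, 95.3]
tcp_rot: [-3.141, -0.0, 1.37]
contact_force: [0.4, -0.9, -1.2]
grip_width: 37.3
```

Emit:
play_rows --moves '[230,0,0,1,0,230,0,0,2,0,230,0,0,3,0,230,0,0,4,0,230,0,0,4,0]'

```text
time: 7.97
tool_pos: [568.7, -24.0, 91.3]
tcp_rot: [-3.141, -0.0, 1.37]
contact_force: [-0.4, -0.3, -1.0]
grip_width: 37.4
```

Emit:
play_rows --moves '[230,0,0,0.5,0,230,0,0,1,0,230,0,0,1.5,0,230,0,0,2,0,230,0,0,2,0]'

```text
time: 8.38
tool_pos: [568.9, -24.1, 89.5]
tcp_rot: [3.142, -0.0, 1.37]
contact_force: [-0.6, 0.1, -0.5]
grip_width: 36.8
```

Emit:
play_rows --moves '[150,0,0,0,0,130,0,0,0,0,110,0,0,0,0,90,0,0,0,0,80,0,0,0,0,80,0,0,0,0,80,0,0,0,0]'

```text
time: 8.97
tool_pos: [568.9, -24.1, 89.6]
tcp_rot: [3.141, -0.0, 1.37]
contact_force: [0.6, 0.2, -0.8]
grip_width: 62.6
```

```bash
python3 mv.py set 0 0 22 0
```

```text
cmd [568.92 -24.24  89.64  78.47]
```

Now I'll go straight up, then back out toward the robot.

Emit:
play_rows --moves '[80,0,0,-10,0,80,0,0,-25,0,80,0,0,-50,0,80,0,0,-80,0,80,0,0,-110,0,80,0,-20,-110,0,80,0,-55,-110,0,80,0,-90,-110,0]'

```text
time: 9.63
tool_pos: [480.1, -6.0, 200.5]
tcp_rot: [3.14, -0.0, 1.369]
contact_force: [0.3, -0.2, 0.4]
grip_width: 63.1
```

```bash
python3 mv.py set 0 -90 -110 0; python3 mv.py 400 10 200 78.5 400 10 200 168.6 470 -5 110 168.6
```

```text
cmd [480.74  -6.25 199.64  78.47]
shift [ -0.2 -82.4  -0.4  -0. ]
shift [ -0.2 -82.4  -0.4 -90.1]
shift [ -0.9 -10.8  89.6 -90.1]
```

Emit:
play_rows --moves '[80,0,-40,0,0,80,0,-82,0,-7,80,0,-82,0,-14,80,0,-82,0,-21,80,0,-82,0,-28,80,0,-82,0,-35,80,0,-82,0,-42,80,0,-82,0,-49]'

```text
time: 10.3
tool_pos: [400.4, 10.3, 200.4]
tcp_rot: [3.141, 0.001, 2.231]
contact_force: [-0.4, -0.1, -0.0]
grip_width: 63.2
```

Emit:
play_rows --moves '[80,0,0,0,-7,80,0,0,0,-14,80,0,0,0,-21,80,0,0,0,-28,80,0,0,0,-35,80,0,0,0,-41,80,0,0,0,-41,80,0,0,0,-41]'

```text
time: 10.97
tool_pos: [400.4, 10.3, 200.1]
tcp_rot: [3.141, 0.001, 2.937]
contact_force: [-0.1, 0.3, 0.4]
grip_width: 62.6
```

```bash
python3 mv.py set 0 -82 0 -49;python3 mv.py set 0 0 0 -41; python3 - <<'E'
from plant import bot
import cv2,numpy as np
print(bot.get_obs()['tool_pos'],bot.get_obs()['tcp_rot'])
for n in("scene","top"):
    c=bot.capture(n); np.savez(f"{n}4.npz",**c)
    a=c["color"][180:260,240:340] if n=="scene" else c["color"][190:260,210:320]
    cv2.imwrite(f"pics/{n}4.png",cv2.resize(a[:,:,::-1],None,fx=7,fy=7,interpolation=cv2.INTER_CUBIC))
E
```

```text
cmd [400.4   10.14 199.64 127.47]
cmd [400.4   10.14 199.64 168.47]
[400.41160425  10.32694417 200.12287589] [3.14142676e+00 9.05224419e-04 2.93707592e+00]
```

View pics/scene4.png

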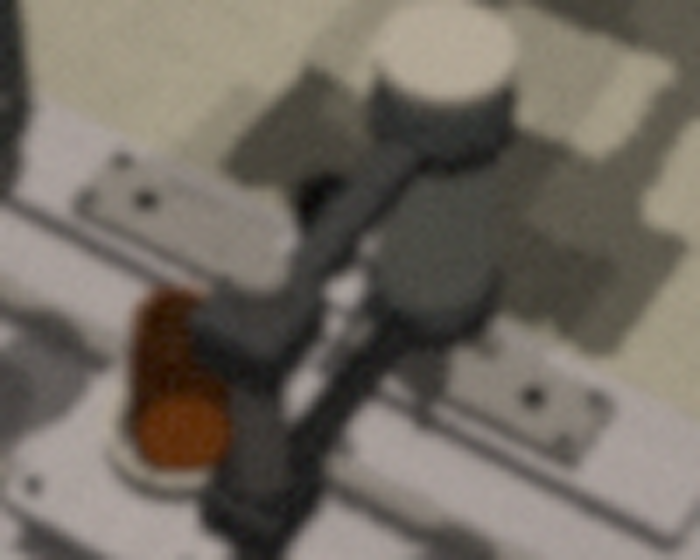

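View pics/top4.png

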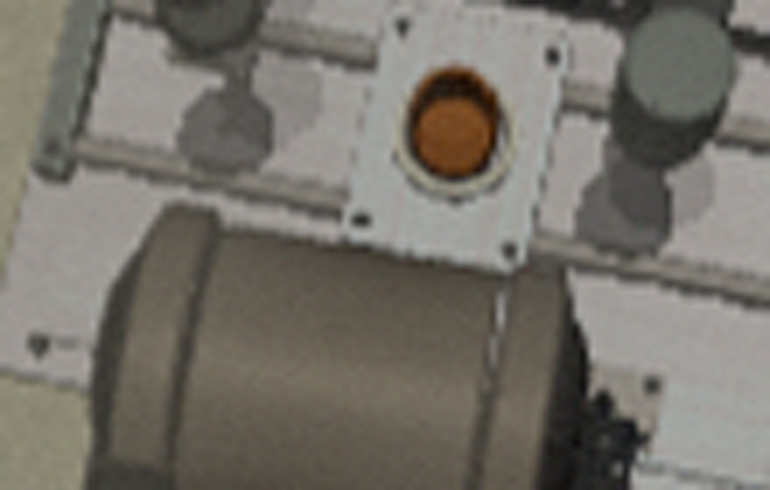

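Both pictures show the bottle upright inside the ring, with its floor disc level in the holder. Next, the knob.

```bash
python3 mv.py 470.6 -4.4 140 168.6 470.6 -4.4 86 168.6
```

```text
shift [-71.7  -0.2  59.6  -0.1]
shift [-7.170e+01 -2.000e-01  1.136e+02 -1.000e-01]
```

Emit:
play_rows --moves '[80,-35,0,20,0,80,-72,0,40,0,80,-72,0,60,0,80,-72,0,80,0,80,-72,0,100,0,80,-72,0,113,0,80,-72,0,113,0,100,-72,0,113,0]'

```text
time: 11.73
tool_pos: [470.6, -4.0, 86.4]
tcp_rot: [3.142, -0.001, 2.939]
contact_force: [0.1, -0.3, 0.8]
grip_width: 60.1
```

```bash
python3 mv.py set -72 0 113 0
```

```text
cmd [470.94  -4.25  86.64 168.47]
```

Emit:
play_rows --moves '[125,0,0,0,0,145,0,0,0,0,152,0,0,0,0,158,0,0,0,0,164,0,0,0,0,170,0,0,0,0,170,0,0,0,0]'

```text
time: 12.32
tool_pos: [470.9, -4.1, 86.7]
tcp_rot: [3.142, 0.0, 2.94]
contact_force: [-0.1, -0.3, -0.5]
grip_width: 31.0
```

Emit:
play_rows --moves '[172,0,0,0,0,174,0,0,0,0,176,0,0,0,0,178,0,0,0,0,178,0,0,0,0]'

```text
time: 12.73
tool_pos: [470.9, -3.9, 86.5]
tcp_rot: [3.141, -0.0, 2.94]
contact_force: [1.8, 2.3, -1.0]
grip_width: 27.3
```

Emit:
play_rows --moves '[178,0,0.4,0,0,182,0,0.4,0,0,190,0,0.4,0,0,190,0,0.4,0,0]'

```text
time: 13.07
tool_pos: [470.9, -3.7, 86.5]
tcp_rot: [3.142, -0.0, 2.94]
contact_force: [-0.5, -0.6, -0.2]
grip_width: 26.9
```

Emit:
play_rows --moves '[205,0,0,0,0,215,0,0,0,0,215,0,0,-1,0,215,0,0,-2,0,215,0,0,-3,0,215,0,0,-4,0,215,0,0,-4,0]'

```text
time: 13.65
tool_pos: [470.9, -3.7, 90.5]
tcp_rot: [-3.142, -0.0, 2.94]
contact_force: [2.4, -1.9, -7.7]
grip_width: 26.5
```

```bash
python3 mv.py set 0 0.4 -4 0
```

```text
cmd [471.02  -3.86  90.64 168.47]
```

Emit:
play_rows --moves '[215,0,0,-1.5,0,215,0,0,-3,0,215,0,0,-4.5,0,215,0,0,-5,0,215,0,0,-5,0]'

```text
time: 14.07
tool_pos: [470.9, -3.7, 95.6]
tcp_rot: [-3.142, -0.0, 2.94]
contact_force: [2.8, -1.9, -10.0]
grip_width: 26.7
```

```bash
python3 mv.py set 0 0 -5 0
```

```text
cmd [471.02  -3.86  95.64 168.47]
```

Emit:
play_rows --moves '[215,0,1,0,0,215,0,2.5,0,0,215,0,5,0,0,215,0,8,0,0,215,0,10,0,0,215,0,10,0,0]'

```text
time: 14.57
tool_pos: [473.1, 6.7, 95.5]
tcp_rot: [3.141, 0.0, 2.941]
contact_force: [3.1, -1.1, -11.0]
grip_width: 26.6
```

```bash
python3 mv.py set 0 10 0 0
```

```text
cmd [473.02   5.94  95.64 168.47]
```

Emit:
play_rows --moves '[215,0,3,0,0,215,0,8,0,0,215,0,13,0,0,215,0,18,0,0,215,0,23,0,0,215,0,28,0,0,215,0,33,0,0,215,0,38,0,0]'

```text
time: 15.23
tool_pos: [480.7, 43.4, 95.6]
tcp_rot: [-3.141, 0.0, 2.94]
contact_force: [4.0, -4.3, -10.2]
grip_width: 27.1
```

Emit:
play_rows --moves '[215,0,5,0,0,215,0,10,0,0,215,0,15,0,0,215,0,20,0,0,215,0,25,0,0,215,0,29,0,0,215,0,32,0,0,215,0,32,0,0]'

```text
time: 15.9
tool_pos: [487.4, 75.3, 95.6]
tcp_rot: [3.141, 0.001, 2.941]
contact_force: [5.3, -0.7, -10.7]
grip_width: 26.8
```

```bash
python3 mv.py set 0 70 0 0;python3 - <<'E'
from plant import bot
import cv2,numpy as np
for n in("scene",):
    c=bot.capture(n); np.savez(f"{n}5.npz",**c)
    a=c["color"][170:270,235:345]
    cv2.imwrite(f"pics/{n}5.png",cv2.resize(a[:,:,::-1],None,fx=6,fy=6,interpolation=cv2.INTER_CUBIC))
E
```

```text
cmd [487.02  74.53  95.64 168.47]
```

View pics/scene5.png

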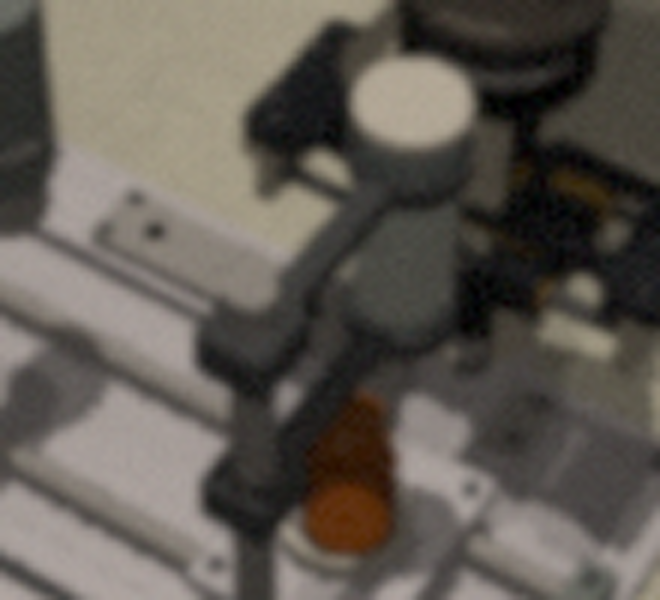

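Emit:
play_rows --moves '[215,0,0,0.7,0,215,0,0,1.5,0,190,0,0,1.5,0,175,0,0,1.5,0,160,0,0,1.5,0,140,0,0,1.5,0,120,0,0,1.5,0,100,0,0,1.5,0]'

```text
time: 16.62
tool_pos: [486.8, 74.7, 94.4]
tcp_rot: [3.142, 0.0, 2.94]
contact_force: [0.1, -0.4, -0.5]
grip_width: 49.9
```

Emit:
play_rows --moves '[90,0,0,0,0,90,0,0,0,0,90,0,0,0,0]'

```text
time: 16.87
tool_pos: [486.9, 74.7, 94.1]
tcp_rot: [3.142, -0.0, 2.94]
contact_force: [-0.2, 0.2, -0.2]
grip_width: 59.1
```

```bash
python3 mv.py set 0 0 1.5 0
```

```text
cmd [487.02  74.53  94.14 168.47]
```

Emit:
play_rows --moves '[90,0,0,5,0,90,0,0,10,0,90,0,0,16,0,90,0,0,22,0,90,0,0,26,0,90,0,0,28,0,90,0,0,28,0]'

```text
time: 17.45
tool_pos: [486.5, 74.7, 65.4]
tcp_rot: [-3.141, -0.001, 2.94]
contact_force: [-0.2, -0.1, 0.2]
grip_width: 59.5
```

```bash
python3 mv.py set 0 0 28 0
```

```text
cmd [487.02  74.53  66.14 168.47]
```

Emit:
play_rows --moves '[90,0,2,0,0,90,0,4,0,0,90,0,6,0,0,90,0,7.5,0,0,90,0,9,0,0,90,0,10,0,0,90,0,10,0,0]'

```text
time: 18.03
tool_pos: [489.0, 84.6, 66.2]
tcp_rot: [3.142, 0.0, 2.941]
contact_force: [-0.3, -0.6, -0.6]
grip_width: 59.5
```

```bash
python3 mv.py set 0 10 0 0
```

```text
cmd [489.02  84.32  66.14 168.47]
```

Emit:
play_rows --moves '[90,0,0.7,0,0,90,0,1.4,0,0,90,0,2.1,0,0,90,0,2.8,0,0,90,0,3.4,0,0,90,0,4,0,0]'

```text
time: 18.53
tool_pos: [489.8, 88.4, 66.1]
tcp_rot: [3.142, 0.0, 2.94]
contact_force: [-0.5, -2.4, 1.1]
grip_width: 59.5
```

```bash
python3 mv.py set 0 4 0 0
```

```text
cmd [489.82  88.24  66.14 168.47]
```

Emit:
play_rows --moves '[90,0,0.5,0,0,90,0,1,0,0,90,0,1.5,0,0,90,0,2,0,0,90,0,2.5,0,0,90,0,3,0,0]'

```text
time: 19.03
tool_pos: [490.4, 91.4, 66.1]
tcp_rot: [-3.142, 0.0, 2.94]
contact_force: [-0.3, -2.9, 1.8]
grip_width: 59.7
```

```bash
python3 mv.py set 0 3 0 0
```

```text
cmd [490.42  91.18  66.14 168.47]
```

Emit:
play_rows --moves '[90,0,0.4,0,0,90,0,0.8,0,0,90,0,1.2,0,0,90,0,1.6,0,0,90,0,2,0,0]'

```text
time: 19.45
tool_pos: [490.7, 93.6, 66.0]
tcp_rot: [3.141, -0.0, 2.94]
contact_force: [-0.7, -2.8, -0.1]
grip_width: 59.6
```

Emit:
play_rows --moves '[90,0,0.4,0,0,90,0,0.8,0,0,90,0,1.2,0,0,90,0,1.6,0,0]'

```text
time: 19.78
tool_pos: [491.0, 95.2, 66.0]
tcp_rot: [3.141, -0.0, 2.94]
contact_force: [0.3, -0.1, 0.3]
grip_width: 59.4
```

```bash
python3 mv.py set 0 3.6 0 0
```

```text
cmd [491.14  94.71  66.14 168.47]
```

Emit:
play_rows --moves '[90,0,0.3,0,0,90,0,0.6,0,0,90,0,0.6,0,0]'

```text
time: 20.03
tool_pos: [491.1, 95.6, 66.0]
tcp_rot: [3.141, -0.0, 2.94]
contact_force: [0.3, -0.0, 0.9]
grip_width: 59.3
```

```bash
python3 mv.py set 0 0.6 0 0
```

```text
cmd [491.26  95.3   66.14 168.47]
```

Emit:
play_rows --moves '[90,0,0.3,0,0,90,0,0.6,0,0,90,0,0.6,0,0]'

```text
time: 20.28
tool_pos: [491.2, 95.9, 66.0]
tcp_rot: [-3.141, -0.0, 2.94]
contact_force: [-0.6, -1.8, -0.6]
grip_width: 59.4
```

```bash
python3 mv.py set 0 0.6 0 0
```

```text
cmd [491.38  95.89  66.14 168.47]
```

Emit:
play_rows --moves '[90,0,0.3,0,0,90,0,0.6,0,0,90,0,0.6,0,0]'

```text
time: 20.53
tool_pos: [491.3, 96.6, 66.0]
tcp_rot: [-3.142, -0.0, 2.94]
contact_force: [-0.4, -2.3, -0.2]
grip_width: 59.1
```

```bash
python3 mv.py set 0 0.6 0 0
```

```text
cmd [491.5   96.47  66.14 168.47]
```

Emit:
play_rows --moves '[90,0,0.3,0,0,90,0,0.6,0,0,90,0,0.6,0,0]'

```text
time: 20.78
tool_pos: [491.5, 97.3, 66.1]
tcp_rot: [3.142, -0.0, 2.94]
contact_force: [-0.3, -0.5, -1.3]
grip_width: 59.8
```

```bash
python3 mv.py set 0 0.6 0 0
```

```text
cmd [491.62  97.06  66.14 168.47]
```

Emit:
play_rows --moves '[90,0,0.3,0,0,90,0,0.6,0,0,90,0,0.9,0,0,90,0,0.9,0,0]'

```text
time: 21.12
tool_pos: [491.6, 98.0, 66.0]
tcp_rot: [-3.141, -0.0, 2.94]
contact_force: [-1.3, -3.9, -0.6]
grip_width: 59.5
```

```bash
python3 mv.py set 0 0.9 0 0
```

```text
cmd [491.8   97.94  66.14 168.47]
```

```bash
python3 - <<'E'
from plant import bot
from h import *
np.set_printoptions(precision=1,suppress=True)
for n in("scene","top"):
    c=bot.capture(n); np.savez(f"{n}6.npz",**c)
    a=c["color"][200:270,260:350] if n=="scene" else c["color"][150:260,200:310]
    f=8 if n=="scene" else 5
    cv2.imwrite(f"pics/{n}6.png",cv2.resize(a[:,:,::-1],None,fx=f,fy=f,interpolation=cv2.INTER_CUBIC))
for n,roi in(("scene4",(255,232,276,250)),("scene5",(280,245,305,265)),("scene6",(280,245,315,270))):
    c=cam(n)["color"].astype(int);m=(c[...,0]-c[...,2]>45)&(c[...,0]>85);b=blobs(m,roi,8);print(n,b)
    for x in b: print(onz(cam(n),[x[1]],50))
print(bot.get_obs()['contact_force'])
E
```

```text
scene4 [([261, 238, 11, 9, 83], [265.8, 241.92])]
[[569.3 -23.9  50. ]]
scene5 [([286, 251, 13, 11, 94], [292.2, 256.18])]
[[585.3  54.2  50. ]]
scene6 [([291, 254, 12, 11, 98], [296.9, 258.73])]
[[588.1  67.7  50. ]]
[-1.2 -4.2 -0.9]
```

View pics/scene6.png

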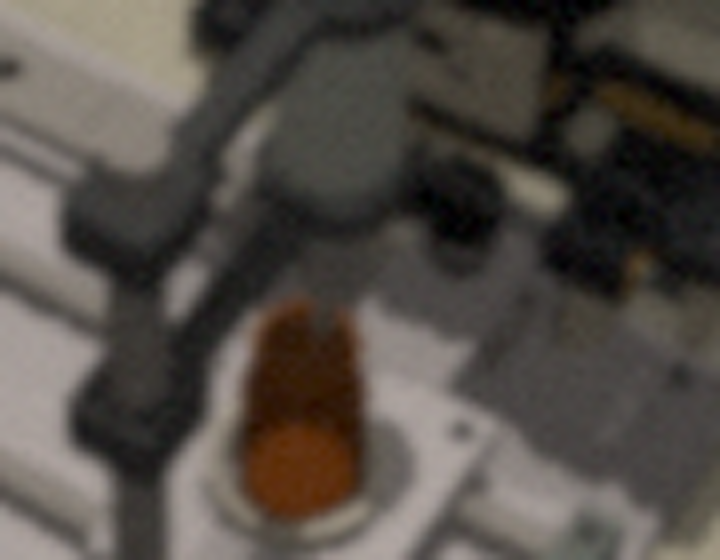

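View pics/top6.png

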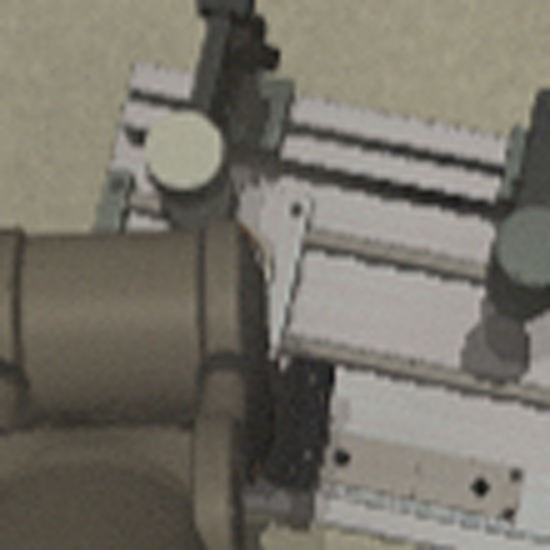

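Emit:
play_rows --moves '[90,0,0.3,0,0,90,0,0.6,0,0,90,0,0.6,0,0]'

```text
time: 21.47
tool_pos: [491.7, 98.2, 66.0]
tcp_rot: [-3.141, -0.0, 2.941]
contact_force: [-2.1, -6.1, -0.5]
grip_width: 59.7
```

```bash
python3 mv.py set 0 0.6 0 0
```

```text
cmd [491.92  98.53  66.14 168.47]
```

Emit:
play_rows --moves '[90,0,0.3,0,0,90,0,0.5,0,0,90,0,0.5,0,0]'

```text
time: 21.72
tool_pos: [491.7, 98.4, 66.0]
tcp_rot: [-3.14, -0.0, 2.941]
contact_force: [-1.4, -7.9, -0.2]
grip_width: 59.6
```

```bash
python3 mv.py set 0 0.5 0 0
```

```text
cmd [492.02  99.02  66.14 168.47]
```

Emit:
play_rows --moves '[90,0,-3,0,0,90,0,-7,0,0,90,0,-10,0,0,90,0,-10,-10,0,90,0,-10,-30,0,90,0,-10,-50,0,90,0,-10,-64,0,90,0,-10,-64,0]'

```text
time: 22.38
tool_pos: [491.8, 89.7, 133.6]
tcp_rot: [3.14, 0.006, 2.94]
contact_force: [0.1, 0.5, 1.0]
grip_width: 59.2
```

Emit:
play_rows --moves '[150,0,0,0,0,200,0,0,0,0,240,0,0,0,0,240,0,0,0,0,240,0,0,0,0,240,0,0,0,0,240,0,0,0,0,240,0,0,0,0]'

```text
time: 23.05
tool_pos: [489.9, 89.4, 129.9]
tcp_rot: [3.142, -0.0, 2.94]
contact_force: [-0.1, -0.2, -0.3]
grip_width: 11.1
```

```bash
python3 mv.py set 0 -10 -64 0
```

```text
cmd [490.02  89.22 130.14 168.47]
```

Emit:
play_rows --moves '[240,0,0,3,0,240,0,0,6,0,240,0,0,8,0,240,0,0,10,0,240,0,0,11,0,240,0,0,12,0,240,0,0,12,0]'

```text
time: 23.63
tool_pos: [489.8, 89.4, 117.8]
tcp_rot: [3.142, -0.0, 2.94]
contact_force: [-0.1, 0.5, 0.4]
grip_width: 5.3
```

Emit:
play_rows --moves '[240,0,0,1,0,240,0,0,2,0,240,0,0,2,0]'

```text
time: 23.88
tool_pos: [489.9, 89.4, 115.9]
tcp_rot: [3.142, -0.0, 2.94]
contact_force: [1.2, 2.2, -0.5]
grip_width: 5.5
```

```bash
python3 mv.py set 0 0 14 0
```

```text
cmd [490.02  89.22 116.14 168.47]
```

Emit:
play_rows --moves '[240,0,0,0.5,0,240,0,0,1,0,240,0,0,1.5,0,240,0,0,2,0,240,0,0,2.5,0,240,0,0,2.5,0]'

```text
time: 24.38
tool_pos: [489.9, 89.4, 114.2]
tcp_rot: [3.141, 0.0, 2.94]
contact_force: [-2.0, -0.3, 6.1]
grip_width: 5.2
```

```bash
python3 mv.py set 0 0 2.5 0
```

```text
cmd [490.02  89.22 113.64 168.47]
```

The fingertips met the knob's top at about 92 mm above the bench, so the plunger is home. I'll retreat.

Emit:
play_rows --moves '[240,0,0,-10,0,240,0,0,-30,0,240,0,0,-60,0,240,10,0,-90,0,240,35,0,-100,0,240,65,0,-110,0,240,95,0,-110,0,240,110,0,-110,0]'

```text
time: 25.05
tool_pos: [379.4, 111.8, 224.5]
tcp_rot: [3.141, 0.0, 2.941]
contact_force: [0.3, 0.3, -0.1]
grip_width: 5.6
```

Emit:
play_rows --moves '[240,-2,40,0,0,240,-5,80,0,0,240,-8,120,0,0,240,-10,160,0,0,240,-10,200,0,0,240,-10,200,0,0,240,-10,200,0,0]'

```text
time: 25.63
tool_pos: [431.7, 306.9, 223.4]
tcp_rot: [-3.141, -0.0, 2.943]
contact_force: [-0.4, -0.1, -0.3]
grip_width: 5.5
```

```bash
python3 - <<'E'
from plant import bot
from h import *
for n in("scene","top"):
    c=bot.capture(n); np.savez(f"{n}7.npz",**c)
    cv2.imwrite(f"pics/{n}7.png",c["color"][:,:,::-1])
t=cam("top7")
b=blobs(t["color"].max(2)<75,(225,215,260,250));print(b)
for x in b: print(onz(t,[x[1]],88))
E
```

```text
[([234, 229, 8, 8, 51], [237.51, 232.53])]
[[486.90137251  86.03215143  88.        ]]
```

View pics/scene7.png

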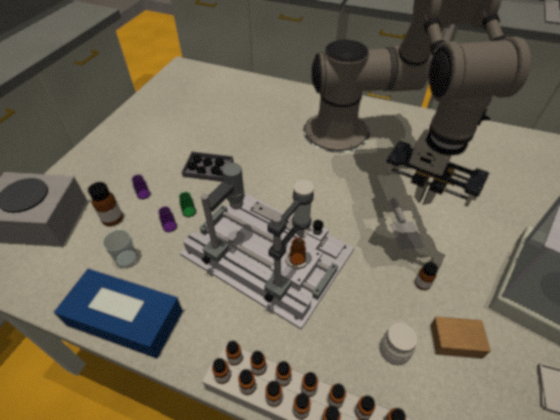

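View pics/top7.png

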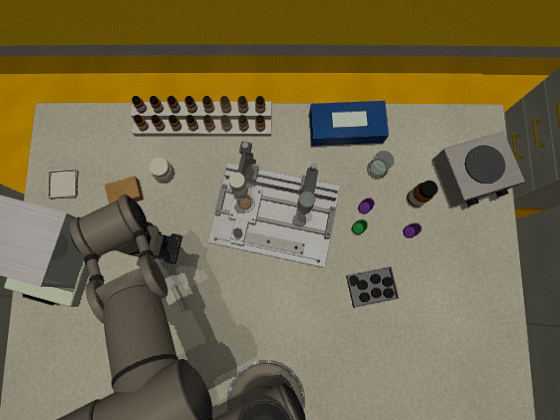

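Both pictures show the bottle upright in the holder under the nozzle, at scene (297,250) and top (245,203). The knob has moved 92.5 mm, to top (237.5,232.5), which matches the measured hole at about 93 mm. The other things are where they were and the arm is clear.

```bash
python3 -c "
from plant import bot;print(bot.close_job())"
```

```text
the job is handed in; nothing more can be done
None
```

The job is done and handed in at about 26 s of the 72 s allowed. The amber bottle stands in the holder, and the shuttle is locked under the filling nozzle.

**What I did:** I set the empty amber bottle upright in the holder. I then lifted the knob about 9 mm and slid the shuttle about 80 mm towards the nozzle. There I let the pin down onto the plate and pushed the boss slowly until the pin dropped into the hole.

**Last checks:**
- **Lock:** the shuttle stopped moving under the push, and the force rose to about 8 N, below the 22 N limit on the pin. I only checked this in the pushing direction.
- **Plunger:** a fingertip touched the top of the knob at about 92 mm above the bench, which is its home height. It would be about 99.5 mm with the pin lying on the plate.
- **Position:** the top camera shows the knob moved 92.5 mm and the hole at about 93 mm.
- **Scene:** the pictures show the bottle upright in the holder, the arm clear and nothing else visibly moved.

**What disagreed:** the two cameras differed by 3 to 4 mm in x, so I corrected the holder and knob positions from the bottle's shift when gripped. The scene camera put the shuttle's travel at 93.5 mm and the arm at about 94.5 mm, against 92.5 mm from the top camera. During the push the force fell to almost nothing twice before the final block.

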